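# Clear the printer's roll bay and snap its cover on

### The arm

A 6-joint arm with a two-finger parallel gripper is mounted at the origin on the work surface. World frame = base frame: x ahead of the robot, y to its left, z up, the work surface at z = 0. Lengths are in m, angles in degrees, forces in N, time in s.
With the tool pointing down it reaches from about 0.325 to 0.85 m from the base axis. Payload 15.5 kg.
Tool frame: the origin (TCP) lies at the very end of the fingers, on their centre line; the grasp point (between the pads) lies arm.grip_depth behind it (arm.grip_depth is the distance from the TCP to the grasp point, in m); z points along the fingers, y is the line along which they close (so a half turn about z gives the same grasp; the last joint's range is limited). The gripper opens to 91 mm and grips with 3 to 60 N. Pads are 32 mm wide; open, the fingers measure 118 mm over their backs; the gripper's body (76 mm by 178 mm) begins 60 mm behind the grasp point.
Start: joints at [68.153, 28.281, 77.091, -0, 74.628, -5.472], TCP at [0.176, 0.6, 0.214] pointing down, gripper open.
Joint ranges: [-166.48, 166.48], [-47.26, 123.95], [12.59, 153.08], [-70.14, 250.14], [6.76, 159.57], [-176.63, 176.63]. Speed limits (degrees/s): [108.29, 108.29, 147.25, 172.46, 172.46, 172.46].

### API

Orientations are given as a 3x3 rotation matrix whose columns are the frame's x, y, z axes.
In Python, from rig import arm gives the robot as it stands. Calls block until the motion is done:
- arm.move_to(position, orientation): joint-space move of the TCP to a pose.
- arm.move_l(position, orientation=None, feed=0.15): straight line of the TCP; orientation=None keeps the orientation; feed is the mean speed in m/s.
- arm.move_joints(angles): joint-space move.
- arm.grip(opening): finger opening in m; the grip force is fixed at half the most; returns when the fingers have stopped.
- arm.sleep(seconds).
- arm.solve_ik(position, orientation): joint angles nearest the present ones, or None.
- arm.snapshot(name): name is "scene" or "top"; returns the picture (420x560x3 uint8, red, green, blue); there is no depth.
- arm.get_calibration(name): a dict with "intrinsics" (3x3 intrinsics, pixels), "cam_to_world" (4x4, takes a point from camera to world coordinates). Camera axes: x right, y down, z forward; pixel columns grow to the right and rows downward; lengths in m; the calibration is good to about 2 mm. A picture is of the moment at which its call begins. get_calibration takes no time and is no camera call.
A pose or a line that the arm cannot do raises arm.Unreachable and nothing moves.
- arm.sign_off(): hands the job in; it is judged then, once.
Readings, each from a call of its own:
- arm.current_t(): time.
- arm.current_joint_positions(): joint angles.
- arm.current_dq(): joint speeds.
- arm.current_tau(): joint torques, N m.
- arm.current_ee_pos(): TCP position.
- arm.current_tool_rot(): TCP orientation.
- arm.current_force(): force on the tool from outside, world axes, zero at the start.
- arm.current_torque(): the same for the moment, N m.
- arm.current_width(): finger opening in m.
- arm.current_grasp_force(): force on a finger pad.
Only numpy, scipy, OpenCV 4.12 (cv2) and the standard library are available. Lean on these libraries where they do the work, as an engineer would, in place of code of your own. Each camera call takes 0.05 s, during which the arm holds its last target. There are 200 camera calls.

### The job

The receipt printer on the shop counter has a crumpled wad of paper in its open roll bay: take it out and drop it into the green bin. Then fit the blue cover on the bay the right way along and press it down until it snaps past the latches and sits fully home, flat on the printer; keep pressing down on it with a firm steady push (about 10 N) and finish still pressing, without letting go. Leave the card terminal, the drink bottle and the gum box alone.

Things in the scene. Friction and masses are not known exactly. Their poses are not given: they have to be found in the camera images.
- printer: Low grey receipt printer fixed on the counter, z up. Origin on the counter under the centre of its open roll bay. Body from x -80 to +112 and y -75 to +75 mm; flat top rim at 70 mm; a black cutter housing (x +86 to +112) rises to 82 mm. Cover home: its origin straight over this one, 47 mm above it, plate on the rim, x along x (either way round).
- bay (a point): Centre of the roll bay at rim level (70 mm above the counter), axes as the printer. Bay 110 mm along x, 90 mm along y, 28 mm deep with black floor; inner top edges rounded 5 mm.
- latch_left (a point): Middle of the round yellow spring latch in the bay's +y wall, 10 mm below the rim, 45 mm from the bay's centre; a like one faces it in the -y wall. Each is 38 mm long (x), stands 5 mm into the bay and yields outwards when the cover's feet pass.
- cover: Loose blue clip-on cover, about 120 g, standing on its feet on the counter at first. Origin at its centre, at the feet's level. Plate 134 mm (x) by 114 mm (y), 23 to 29 mm above the origin. Plug under it 105 mm (x) by 86 mm (y), 23 mm deep, feet rounded 4 mm. Latches met 16 mm above home; push grows to 10 to 20 N, drops suddenly about 9 mm above home, then goes freely to the rim.
- rib (a point): Middle of the top of the white rib on the cover to hold it by, 56 mm above the cover's origin. Rib 60 mm along the cover's x, 18 mm across y, 27 mm high over the plate.
- wad: Crumpled ball of white paper, stiff, 26 to 39 mm across (jagged) and 38 mm high, 15 g, lying in the printer's bay near its middle. Origin at the centre of its underside (at rest on the bay's floor 42 mm above the counter).
- bin: Open green plastic bin fixed on the counter, 150 x 150 mm, 90 mm high, walls 4 mm. Origin at the centre of its underside.
- terminal: Bystander: black card terminal, 130 x 75 x 28 mm, lying on the counter. Origin at the centre of its underside.
- drink: Bystander: small green drink bottle with red cap, 60 mm diameter, 150 mm high, standing. Origin at the centre of its underside.
- gumbox: Bystander: cardboard box 90 x 120 mm with green and yellow packs, 62 mm high. Origin at the centre of its underside.

How it is judged:
By the outcome, as a careful person would: the job done as asked, in the order asked, and still so for the second after the job is handed in, while the arm keeps its last pose, push and grip.
It also fails if it takes over 58 s, if anything falls off the work surface, if the arm or the gripper's body presses on something with over 40 N, if the wrist force passes 120 N, or if a joint passes its speed limit or range.

## Working session

There is one attempt and no reset: what is moved stays moved. The work goes in short steps, each a Python script; the robot and the scene stay as the last script left them, time stands still between calls to the robot, and variables do not carry over. Pictures are saved under pics/ and viewed, at most 10 in all, crops included, and the job is handed in when it is done.

```bash
mkdir -p pics; ls; python3 - <<'E'
from rig import arm
import cv2
for n in("scene","top"):
    im=arm.snapshot(n); cv2.imwrite(f"pics/{n}0.png",im[:,:,::-1]); c=arm.get_calibration(n); print(c["intrinsics"].round(1).tolist(),c["cam_to_world"].round(3).tolist())
print(arm.grip_depth,arm.current_t(),arm.current_tool_rot().round(3).tolist())
E
```

```text
pics
[[447.2, 0.0, 281.3], [0.0, 447.2, 207.7], [0.0, 0.0, 1.0]] [[-0.094, 0.688, -0.72, 1.333], [0.995, 0.077, -0.056, 0.049], [0.017, -0.722, -0.692, 0.762], [0.0, 0.0, 0.0, 1.0]]
[[470.7, 0.0, 277.7], [0.0, 470.7, 217.5], [0.0, 0.0, 1.0]] [[0.021, -0.992, 0.128, 0.505], [-1.0, -0.022, -0.006, 0.001], [0.009, -0.128, -0.992, 1.204], [0.0, 0.0, 0.0, 1.0]]
0.0188 0.1 [[-0.959, 0.282, -0.0], [0.282, 0.959, -0.001], [0.0, -0.001, -1.0]]
```

View pics/scene0.png

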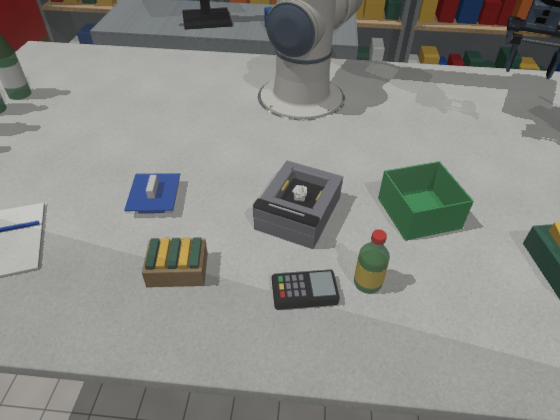

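View pics/top0.png

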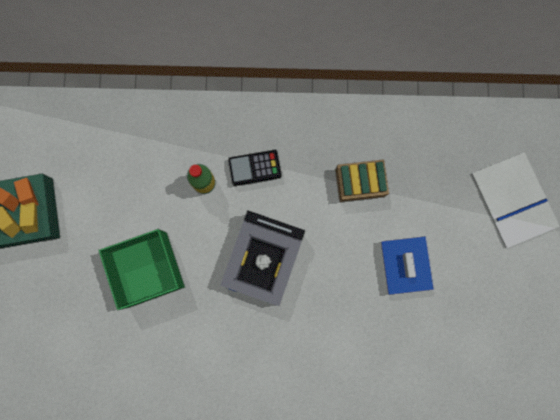

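The top view shows the printer at (262,262) with the wad at (263,262) and yellow latches at (244,257) and (278,269). The bin is at (142,270), the blue cover at (408,265) with its rib up-down, and the terminal, bottle and gum box lie above these.

```bash
cat > h.py <<'E'
from rig import arm
import cv2, numpy as np
def ray(n,uv,z):
    c=arm.get_calibration(n);T=c["cam_to_world"]
    d=T[:3,:3]@np.linalg.inv(c["intrinsics"])@np.array([uv[0],uv[1],1.]);o=T[:3,3]
    return (o+d*(z-o[2])/d[2])
def blobs(n,im,lo,hi,box,amin=8):
    x0,y0,x1,y1=box
    hsv=cv2.cvtColor(im[y0:y1,x0:x1],cv2.COLOR_RGB2HSV)
    m=cv2.inRange(hsv,np.array(lo),np.array(hi))
    k,_,st,ce=cv2.connectedComponentsWithStats(m)
    out=[]
    lab=cv2.connectedComponents(m)[1]
    for i in range(1,k):
        if st[i,4]>=amin:
            p=np.argwhere(_==i)[:,::-1]+[x0,y0]
            out.append(p.astype(np.float32))
    return sorted(out,key=len,reverse=True)
def Rz(deg):  # tool down, tool y axis at given world angle
    a=np.radians(deg);y=np.array([np.cos(a),np.sin(a),0]);z=np.array([0,0,-1.])
    return np.column_stack([np.cross(y,z),y,z])
def rect(n,p,z):
    hull=cv2.convexHull(p)[:,0]
    w=np.array([ray(n,q,z)[:2] for q in hull],np.float32)*1000
    return cv2.minAreaRect(w)
E
python3 - <<'E'
from h import *
im={n:cv2.imread(f"pics/{n}0.png")[:,:,::-1].copy() for n in("scene","top")}
for n,pb,cb,bb in(("top",(215,200,315,315),(370,225,445,305),(90,220,195,315)),("scene",(245,155,350,250),(115,165,190,220),(370,155,475,240))):
    print(n)
    for p in blobs(n,im[n],(15,110,80),(35,255,255),pb): print(" latch",len(p),p.mean(0),ray(n,p.mean(0),.06).round(4),[np.round(v,1) for v in rect(n,p,.06)])
    for p in blobs(n,im[n],(0,0,150),(180,60,255),pb)[:3]: print(" wad",len(p),p.mean(0),ray(n,p.mean(0),.065).round(4),[np.round(v,1) for v in rect(n,p,.07)])
    for p in blobs(n,im[n],(105,120,60),(130,255,255),cb)[:2]: print(" cover",len(p),[np.round(v,1) for v in rect(n,p,.028)])
    for p in blobs(n,im[n],(0,0,130),(180,70,255),(cb[0]+25,cb[1]+8,cb[2]-22,cb[3]-20))[:3]: print(" rib",len(p),p.mean(0),[np.round(v,1) for v in rect(n,p,.056)])
    for p in blobs(n,im[n],(55,100,30),(85,255,255),bb)[:1]: print(" bin",len(p),[np.round(v,1) for v in rect(n,p,.09)])
    for p in blobs(n,im[n],(0,0,0),(180,255,45),pb)[:3]: print(" dark",len(p),p.mean(0),[np.round(v,1) for v in rect(n,p,.082)])
a=cv2.resize(im["top"][200:315,215:315],None,fx=4,fy=4,interpolation=cv2.INTER_CUBIC)
b=cv2.resize(im["top"][225:305,370:445],None,fx=4,fy=4,interpolation=cv2.INTER_CUBIC)
o=np.zeros((460,700,3),np.uint8);o[:,:400]=a;o[:320,400:]=b
cv2.imwrite("pics/crop.png",o[:,:,::-1])
E
```

```text
top
 latch 39 [244.35898 257.92307] [0.5522 0.0732 0.06  ] [array([552.1,  73.2]), array([ 6.1, 35.8]), np.float64(73.2)]
 latch 31 [277.2903 269.1613] [ 0.5268 -0.0071  0.06  ] [array([526.3,  -6.9]), array([ 4.6, 33.4]), np.float64(72.7)]
 wad 3140 [277.20413 234.79555] [ 0.6096 -0.0051  0.065 ] [array([557.2,  24.8]), array([273.5, 241.5]), np.float64(1.2)]
 wad 590 [231.14746 306.55762] [0.436  0.1008 0.065 ] [array([446.2,  78.7]), array([ 53.7, 121.5]), np.float64(1.2)]
 wad 86 [263.15115 261.2907 ] [0.5448 0.0274 0.065 ] [array([544.,  28.]), array([25. , 28.8]), np.float64(19.8)]
 cover 2059 [array([ 544.8, -329.5]), array([130.2, 110.8]), np.float64(7.6)]
 rib 177 [410.339  264.6158] [array([ 545.1, -330.5]), array([60.2, 17.5]), np.float64(8.0)]
 rib 148 [407.10135 235.22974] [array([ 614.5, -327.2]), array([14.8, 66.9]), np.float64(1.3)]
 bin 4406 [array([521.7, 313.3]), array([149.5, 162.5]), np.float64(21.1)]
 dark 1267 [260.67798 264.1097 ] [array([538.7,  32.6]), array([ 84.8, 103.9]), np.float64(71.8)]
 dark 434 [274.01382 225.12672] [array([631. ,   3.1]), array([143
[... 234 characters left out ...]
), array([ 3.3, 30.2]), np.float64(73.9)]
 wad 3718 [287.69608 194.71678] [0.5636 0.0025 0.065 ] [array([573.2,  32.6]), array([316.8, 265.7]), np.float64(6.7)]
 wad 115 [299.56522 190.57391] [0.546 0.029 0.065] [array([553.2,  29.1]), array([42.3, 30.3]), np.float64(3.1)]
 cover 1449 [array([ 550.4, -328.8]), array([139.8, 111.4]), np.float64(7.5)]
 rib 122 [150.72131 183.13934] [array([ 551.7, -328.3]), array([66. , 16.7]), np.float64(7.8)]
 rib 27 [153. 173.] [array([ 511.6, -334.7]), array([63.6,  0. ]), np.float64(96.6)]
 bin 4662 [array([564.4, 307.9]), array([213.4, 201.2]), np.float64(21.0)]
 dark 19 [307.21054 223.52632] [array([668. ,  52.1]), array([32.5,  3.7]), np.float64(70.9)]
```

View pics/crop.png

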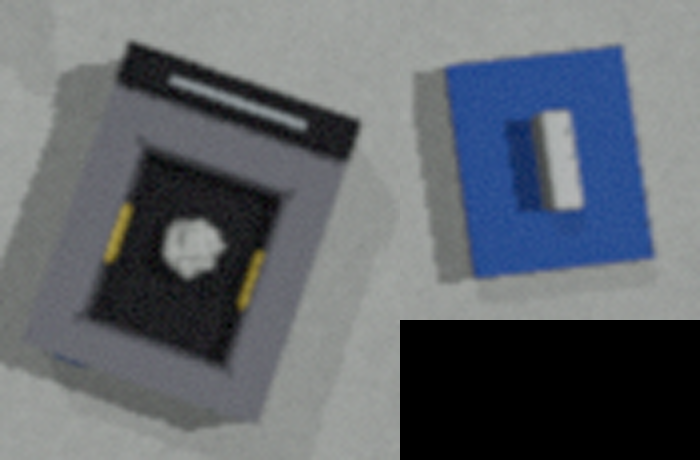

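The crop confirms the fit: the printer's x points to the cutter at about −18°, and the wad is near the bay's middle. The rib and plate agree on a cover yaw of 7.8°. Next is the wad.

```bash
python3 - <<'E'
from h import *
R=Rz(-18) 
def best(p,R):
    c=[(np.abs(np.array(q)-arm.current_joint_positions()).max(),i) for i,q in((i,arm.solve_ik(p,r)) for i,r in enumerate((R,R@np.diag([-1,-1,1])))) if q is not None]
    return (R,R@np.diag([-1,-1,1]))[min(c)[1]]
w=np.array([.5452,.0282,0]); R=best(w+[0,0,.15],R)
arm.grip(.06)
arm.move_to(w+[0,0,.13],R)
arm.move_l(w+[0,0,.047],feed=.12)
arm.grip(0.0)
print(arm.current_width(),arm.current_grasp_force(),arm.current_t())
arm.move_l(w+[0,0,.19],feed=.2)
b=np.array([.524,.317,.19])
arm.move_to(b,R)
print(arm.current_width(),arm.current_grasp_force())
arm.move_l(b-[0,0,.085],feed=.2)
arm.grip(.07); arm.sleep(.2)
arm.move_l(b+[0,0,.03],feed=.25)
print(arm.current_t(),arm.current_joint_positions(),arm.current_force())
im=arm.snapshot("top");cv2.imwrite("pics/top1.png",cv2.resize(im[195:320,90:320],None,fx=3,fy=3)[:,:,::-1])
E
```

```text
0.034025116939313066 30.001264745369554 4.5583
0.034338516685605225 29.999870150350034
8.6333 [2.55886918e+01 2.69070919e+01 7.85208534e+01 1.63830280e-03
 7.45442936e+01 4.35878066e+01] [0.05985774 0.42742379 0.39989819]
```

View pics/top1.png

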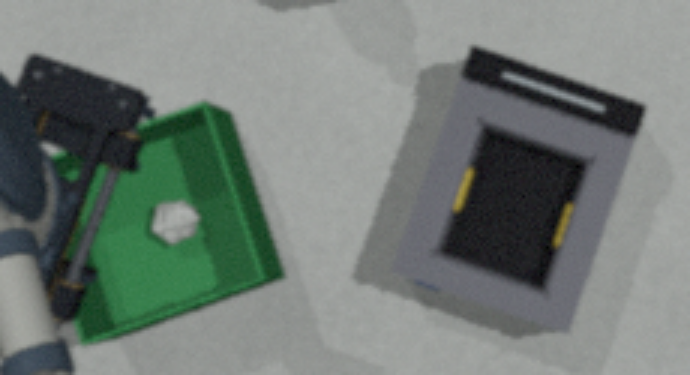

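The wad (175,222) lies in the bin and the bay is empty. Now I'll grip the cover by its rib and bring it over the bay.

```bash
python3 - <<'E'
from h import *
c=np.array([.545,-.3302,0]); p=np.array([.5382,.0333,0])
for a in(97.8,-82.2):
    print(a,arm.solve_ik(c+[0,0,.12],Rz(a)),arm.solve_ik(p+[0,0,.15],Rz(a-25.8)))
a=-82.2 if abs(arm.solve_ik(p+[0,0,.15],Rz(-108))[5])<abs(arm.solve_ik(p+[0,0,.15],Rz(72))[5]) else 97.8
print(a)
arm.move_to(c+[0,0,.13],Rz(a))
f=arm.current_force()
arm.move_l(c+[0,0,.032],feed=.12)
arm.grip(0.0)
print(arm.current_width(),arm.current_grasp_force(),arm.current_t(),arm.current_force()-f)
arm.move_l(c+[0,0,.18],feed=.15)
arm.move_to(p+[0,0,.18],Rz(a-25.8))
arm.move_l(p+[0,0,.125],feed=.15)
print(arm.current_width(),arm.current_ee_pos(),arm.current_force(),arm.current_torque(),arm.current_t())
im=[cv2.resize(arm.snapshot(n)[y:y+130,x:x+130],None,fx=3,fy=3) for n,x,y in(("scene",240,130),("top",205,195))]
cv2.imwrite("pics/hov.png",np.hstack(im)[:,:,::-1])
E
```

```text
97.8 [-3.65772209e+01  3.47696784e+01  8.11723036e+01 -2.54444375e-14
  6.40580180e+01 -1.34377221e+02] [-2.80521820e+00  2.57280453e+01  9.37039213e+01 -2.54444375e-14
  6.05680334e+01 -7.48052182e+01]
-82.2 [-3.65772209e+01  3.47696784e+01  8.11723036e+01 -2.54444375e-14
  6.40580180e+01  4.56227791e+01] [-2.80521820e+00  2.57280453e+01  9.37039213e+01 -2.54444375e-14
  6.05680334e+01  1.05194782e+02]
97.8
0.017760135134192705 29.999853372573853 13.225 [-0.12409169 -0.38401086  0.0732946 ]
0.017907517222199017 [0.53850343 0.0327728  0.12526911] [-0.34099429 -0.14777182 -0.3076595 ] [-0.01945447 -0.00368637  0.01515393] 16.2333
```

View pics/hov.png

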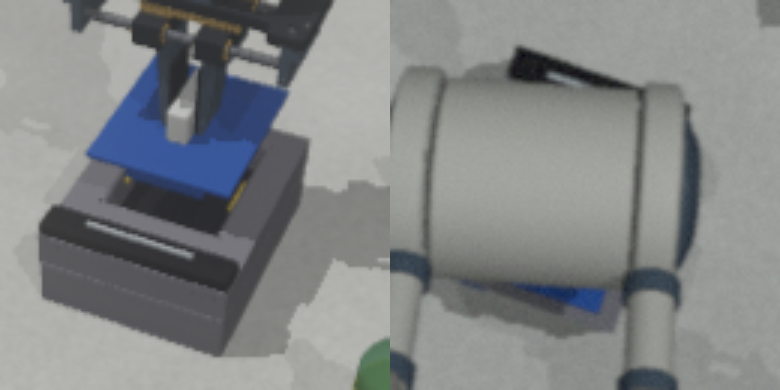

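The cover is held level, parallel to the bay and centred over it (scene crop: plate edges parallel to the rim). I'll lower it under force guard.

```bash
python3 - <<'E'
from h import *
p=np.array([.5382,.0333,0]); f0=arm.current_force()
t=np.array(arm.current_torque())
arm.move_l(p+[0,0,.106],feed=.08)
for z in np.arange(.104,.0939,-.002):
    arm.move_l(p+[0,0,z],feed=.04)
    f=arm.current_force()-f0
    print(round(z,4),arm.current_ee_pos().round(4),f.round(1),(arm.current_torque()-t).round(2),round(arm.current_width(),4))
    if f[2]>7 or np.hypot(*f[:2])>7: break
print(arm.current_t())
E
```

```text
0.104 [0.5383 0.0333 0.1042] [0.5 1.  1.6] [ 0.   0.  -0.1] 0.0178
0.102 [0.5381 0.0333 0.1019] [-0.5  0.8  1.3] [-0.02  0.01 -0.01] 0.0178
0.1 [0.5381 0.0333 0.0999] [-0.   0.4  0.9] [ 0.02 -0.01 -0.03] 0.0176
0.098 [0.5381 0.0333 0.0979] [ 0.5 -0.2  1.8] [-0.03  0.01 -0.05] 0.0179
0.096 [0.5381 0.0333 0.0959] [0.3 0.6 1.6] [-0.01  0.03  0.  ] 0.0183
0.094 [0.5385 0.0333 0.0941] [0.8 0.  5.7] [ 0.1  -0.03 -0.  ] 0.0178
18.2167
```

```bash
python3 - <<'E'
from h import *
p=np.array([.5382,.0333,0])
for z in np.arange(.0925,.0599,-.0015):
    arm.move_l(p+[0,0,z],feed=.03)
    f=arm.current_force()
    print(round(z,4),arm.current_ee_pos().round(4),f.round(1),arm.current_torque().round(2))
    if f[2]>30 or np.hypot(*f[:2])>12 or (z<.082 and f[2]>6): break
print(arm.current_t(),arm.current_width())
E
```

```text
0.0925 [0.5387 0.0333 0.0929] [0.3 0.4 6.2] [ 0.03 -0.08 -0.  ]
0.091 [0.5389 0.0332 0.0914] [1.4 0.3 5.6] [-0.04 -0.25 -0.06]
0.0895 [0.539  0.0332 0.0898] [ 2.2 -0.7  5. ] [-0.15 -0.47 -0.09]
0.088 [0.5388 0.0332 0.0881] [ 4.7 -1.6  0.8] [-0.3  -0.94 -0.05]
0.0865 [0.5383 0.0333 0.0862] [ 5.3 -1.1 -5.3] [-0.19 -1.18 -0.06]
0.085 [0.5378 0.0334 0.0845] [  4.7   0.3 -11.7] [-0.03 -1.   -0.02]
0.0835 [0.5376 0.0334 0.083 ] [  2.5   0.5 -14.4] [ 0.13 -0.65 -0.05]
0.082 [0.5377 0.0333 0.0817] [  0.5   0.5 -14.6] [ 0.25 -0.21  0.06]
0.0805 [0.5384 0.0332 0.0808] [ 1.1 -0.2 -1.4] [-0.01 -0.01  0.01]
0.079 [0.5383 0.0333 0.0791] [ 0.4  0.6 -1.4] [-0.02  0.01 -0.03]
0.0775 [0.5386 0.0332 0.0784] [-3.9 -0.9 16.7] [-0.17  0.73 -0.04]
20.9667 0.017931542118415595
```

It snapped past the latches and hit the rim at the expected height. I'll trim the push to about 10 N and look.

```bash
python3 - <<'E'
from h import *
p=np.array([.5382,.0333,0]); z=.0775
def F():
    v=[]
    for _ in range(8): arm.sleep(.04); v.append(arm.current_force())
    return np.mean(v,0)
for _ in range(5):
    f=F(); print(round(z,5),f.round(1),arm.current_ee_pos().round(4))
    if abs(f[2]-10.5)<1: break
    z+=(f[2]-10.5)*5e-5; arm.move_l(p+[0,0,z],feed=.02)
print(arm.current_torque().round(2),arm.current_t(),arm.current_width())
im=[cv2.resize(arm.snapshot(n)[y:y+130,x:x+130],None,fx=3,fy=3) for n,x,y in(("scene",240,130),("top",205,195))]
cv2.imwrite("pics/home.png",np.hstack(im)[:,:,::-1])
E
```

```text
0.0775 [-4.2 -0.7 16.2] [0.5386 0.0332 0.0784]
0.07778 [-2.2 -0.8 11. ] [0.5385 0.0332 0.0784]
[-0.1  0.4  0. ] 21.8833 0.017931804149594832
```

View pics/home.png

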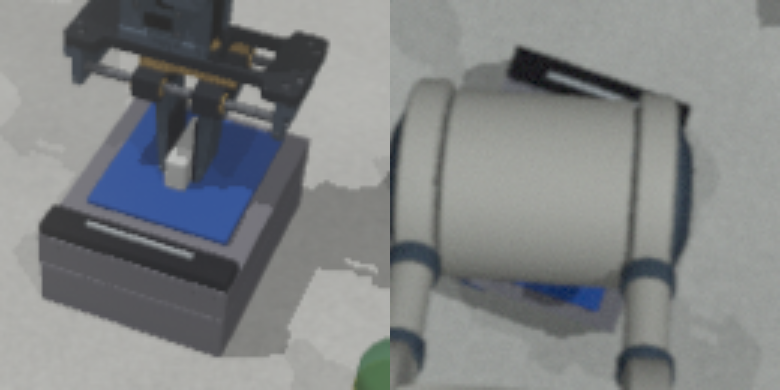

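The cover lies flat on the rim, square to the printer (scene crop: front edge from (88,202) to (230,242), parallel to the cutter), held with an 11 N push. I'm handing it in.

```bash
python3 -c "
from rig import arm
arm.sleep(.5);print(arm.current_force(),arm.current_t());print(arm.sign_off())"
```

```text
[-2.38093448 -0.87175026 11.59414862] 22.4833
the job is handed in; nothing more can be done
None
```

The wad is in the green bin, and the blue cover is snapped fully home and flat on the printer; I handed the job in at about 22.5 s, still gripping and pressing with about 11 N.

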